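# Steady a rocking socket box by its levelling foot

### The arm

A 6-joint arm with a two-finger parallel gripper is mounted at the origin on the work surface. World frame = base frame: x ahead of the robot, y to its left, z up, the work surface at z = 0. Lengths are in m, angles in rad, forces in N, time in s.
With the tool pointing down it reaches from about 0.35 to 0.85 m from the base axis. Payload 8.1 kg.
Tool frame: the origin (TCP) lies between the finger pads; the fingertips stand 14 mm ahead of it and the grasp point (between the pads) lies 5 mm behind it; z points along the fingers, y is the direction in which the jaws open and shut (so a half turn about z gives the same grasp; the last joint's range is limited). The gripper opens to 93 mm and grips with 3 to 60 N. Pads are 15 mm wide; open, the fingers measure 128 mm over their backs; the gripper's body (75 mm by 188 mm) begins 65 mm behind the grasp point.
Start: joints at [-1.393, 0.13, 1.488, -0, 1.523, -0.085], TCP at [0.156, -0.579, 0.233] pointing down, gripper open.
Joint ranges: [-2.96, 2.96], [-0.89, 2.26], [0.02, 2.5], [-1.34, 4.48], [0, 2.73], [-2.66, 2.66]. Speed limits (rad/s): [2.39, 2.39, 2.79, 3.14, 3.14, 3.14].

### API

Orientations are given as a rotation vector (axis times angle).
In Python, from plant import robot gives the robot as it stands.
- The arm moves only by the tool step_arm, never from a script. Its argument "targets" is a list of rows, each an object of numbers: "tx", "ty", "tz": the shift along the tool's x, y, z in mm; "ax", "ay", "az": the turn, a rotation vector about the tool's x, y, z in rad; "grip": the closure in counts, from 0 (fully open) to 255 (shut). In form: [{"tx": .., "ty": .., "tz": .., "ax": .., "ay": .., "az": .., "grip": ..}, ...]. A call has 1 to 20 rows; each row shifts and turns the commanded pose from where the row before left it, along the tool's axes as they then stand; what a row does not reach is not made up. A row lasts 1/10 s, in which the tool goes at most 50 mm and 8.59 degrees, less where a joint would pass 70% of its speed; a pose out of reach is approached as far as the arm can. A call with a gripper value outside its range is refused whole. The fingers move at their own pace and stop on an object; "squeeze" is the grip in N (left out, the last holds). Time passes only in rows, so rows that do not move let the fingers close. It gives the time, the measured TCP pose, the force and the opening at its end, in the units of the state.
- robot.read_state(): the state, without advancing time (a new reading comes with each control period).
- robot.read_camera(name): name is "scene" or "top"; returns a dict with "frame" (480x640x3 uint8, blue, green, red), "fx", "fy", "cx", "cy" (pixels), "k1" (the pictures are not rectified: a ray, as slopes to the right and down, at radius r is drawn at 1 + k1 r^2 times it, then the intrinsics apply), "R" (3x3) and "t" (3): a world point X has camera coordinates R X + t. Camera axes: x right, y down, z forward; pixel columns grow to the right and rows downward; lengths in m; the calibration is good to about 2 mm. A picture is of the moment at which its call begins. There is no depth.
- robot.close_job(): hands the job in, once; it reports no verdict.
The state is a dict: "t": time; "q": joint angles; "dq": joint speeds; "joint_torque": joint torques, N m; "tool_pos": TCP position; "orientation": TCP orientation; "force": force on the tool from outside, world axes, zero at the start; "wrist_torque": the same for the moment, N m; "opening": finger opening in m.
Only numpy, scipy, OpenCV 4.12 (cv2) and the standard library are available. Lean on these libraries where they do the work, as an engineer would, in place of code of your own. Each camera call takes 0.05 s, during which the arm holds its last target.

### The job

The portable socket box on the bench rocks because one of its four screw feet is not screwed down far enough: that screw's wing handle stands higher above its arm than the others, with its wings askew, and the box leans towards it. Turn that one screw clockwise (seen from above) until the box stands level and steady on all four feet, its wings then square across the arm like the other three, and let go; do not shove or tip the box.

Things in the scene. Friction and masses are not known exactly. Their poses are not given: they have to be found in the camera images.
- stand: black socket box, 92 x 92 mm, top at 118 mm, 3.5 kg, standing freely on four crossed metal arms (26 mm wide, 148 mm long, top side at 42 mm). Each has an upright wing screw 130 mm from the centre, rubber foot below. Origin: cross centre, level with the undersides of properly set feet; z up; arms along x and y. The short foot is on the +x arm; the other three are right and locked, wings square to their arms.
- screw (a joint): turn of the short foot's screw, rad, growing clockwise from above. 0: as long as the other feet, wings square to the arm. Starts at -1.3 to -0.8, stops at -1.5 and 0.5. Coarse thread, 8 mm per rad: the box's low corner rises while the handle stays at nearly the same height over the bench, shifting up to 7 mm sideways. Stiff (0.2 to 0.4 N m), stays where left.
- screw_grip (a point): point on the short foot's screw axis at mid-height of its black wing bar (40 mm long, 14 mm thick, 34 mm high), 76 mm above the underside of the foot; y along the wing bar, so grip across x; z up the screw. A 24 mm round collar lies right below the bar, from 24 to 16 mm below this point.

How it is judged:
At the end, for the whole second after the job is handed in: the box stands upright on the bench within 0.018 rad (1 degree), the screw is within 0.25 rad (14 degrees, 2 mm) of the length of the other feet, and the box is at rest (angle between stand's own z axis and vertical below 0.018 rad and value of joint screw between -0.25 and 0.25 rad and height (world z) of stand below 0.006 m and linear speed of stand below 0.02 m/s and angular speed of stand below 0.1 rad/s); the robot touches nothing.
It fails at once if the box is shoved more than 50 mm from its place (distance of stand from where it was at the start of the episode above 0.05 m).
It fails at once if the box is tipped by more than 0.2 rad (angle between stand's own z axis and vertical above 0.2 rad).
It also fails if it takes over 32 s, if anything falls off the work surface, if the arm or the gripper's body presses on something with over 40 N, if the wrist force passes 120 N, or if a joint passes its speed limit or range.

## Working session

There is one attempt and no reset: what is moved stays moved. The work goes in short steps, Python scripts to look and compute and a tool call to move; the robot and the scene stay as the last step left them, time stands still between calls to the robot, and variables do not carry over. Pictures are saved under pics/ and viewed, and the job is handed in when it is done.

Besides the shell and the picture viewer there is one more tool, called after ">>>" as name(argument=value, ...), one argument or row to a line, values as JSON. step_arm: Moves the arm, as the interface text tells. Its arguments: {"type":"object","properties":{"targets":{"type":"array"},"squeeze":{"type":"number"}},"required":["targets"]}

```bash
ls; mkdir -p pics; python3 - <<'E'
from plant import robot
import cv2,json,numpy as np
s=robot.read_state(); print({k:np.round(v,4).tolist() for k,v in s.items()})
for n in("scene","top"):
    c=robot.read_camera(n); cv2.imwrite(f"pics/{n}0.png",c["frame"])
    print(n,{k:np.round(v,4).tolist() for k,v in c.items() if k!="frame"})
    np.savez(f"{n}0.npz",**c)
E
```

```text
pics
{'t': 0.0, 'q': [-1.3934, 0.1311, 1.4893, -0.0, 1.523, -0.0854], 'dq': [-0.0002, 0.0013, 0.0009, 0.0002, -0.0013, 0.0017], 'joint_torque': [-0.0011, -55.9858, -49.1759, 0.0765, 0.0355, -0.0002], 'tool_pos': [0.1558, -0.5789, 0.2316], 'orientation': [-3.1127, -0.4113, 0.0002], 'force': [0.8672, 0.2881, -0.0796], 'wrist_torque': [-0.0351, -0.0533, 0.0359], 'opening': 0.0929}
scene {'fx': 472.5474, 'fy': 472.5474, 'cx': 314.1871, 'cy': 241.3756, 'k1': -0.0166, 'R': [[0.1294, 0.9915, -0.0109], [0.6638, -0.0948, -0.7419], [-0.7367, 0.0888, -0.6704]], 't': [-0.0886, -0.3019, 1.1382]}
top {'fx': 586.8426, 'fy': 586.8426, 'cx': 322.5964, 'cy': 233.6933, 'k1': -0.1612, 'R': [[-0.029, -0.9994, -0.0203], [-0.9973, 0.0303, -0.0672], [0.0678, 0.0183, -0.9975]], 't': [0.0574, 0.5813, 0.8302]}
```

View pics/scene0.png

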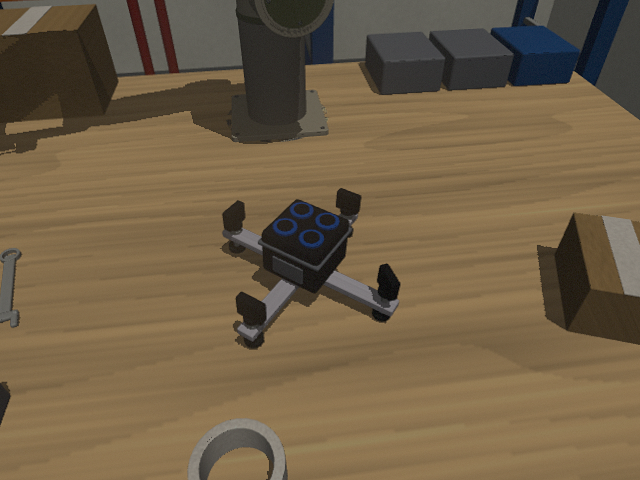

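View pics/top0.png

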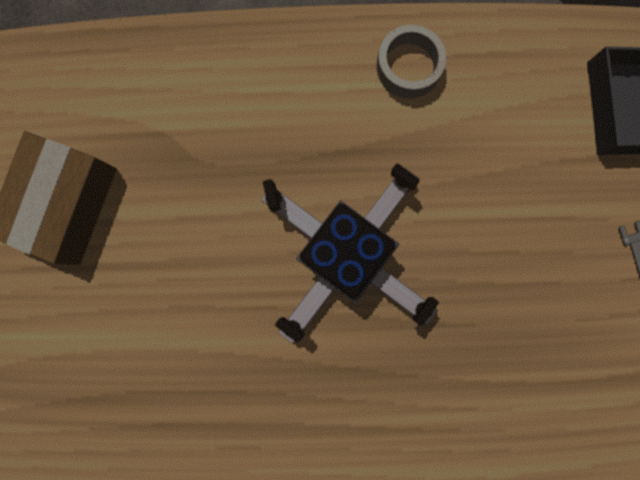

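The askew wing is at about (389,283) in the scene view and (271,195) in the top view. I'll enlarge both.

```bash
python3 - <<'E'
import cv2,numpy as np
a=cv2.imread("pics/top0.png")[150:360,240:460]; a=cv2.convertScaleAbs(a,alpha=2.2,beta=15)
b=cv2.imread("pics/scene0.png")[180:355,210:410]; b=cv2.convertScaleAbs(b,alpha=2.2,beta=10)
A=cv2.resize(a[15:75,10:80],None,fx=8,fy=8,interpolation=cv2.INTER_CUBIC)
cv2.imwrite("pics/topc.png",cv2.resize(a,(616,588),interpolation=cv2.INTER_CUBIC)); cv2.imwrite("pics/topcc.png",A)
cv2.imwrite("pics/scenec.png",cv2.resize(b,(640,560),interpolation=cv2.INTER_CUBIC))
E
```

```text
(no output)
```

View pics/topc.png

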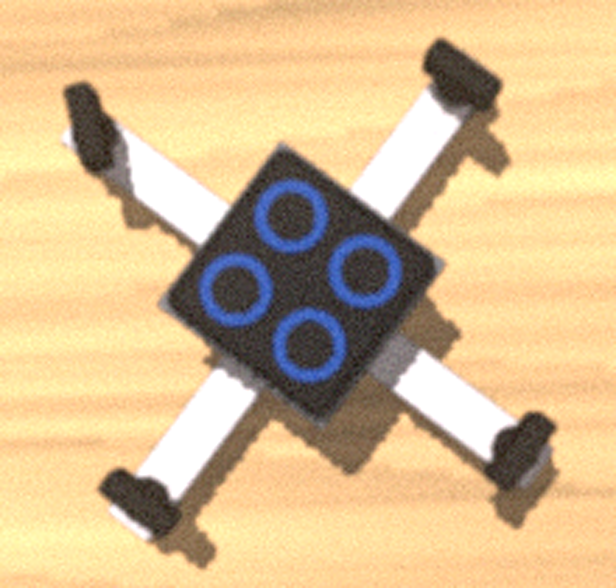

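View pics/topcc.png

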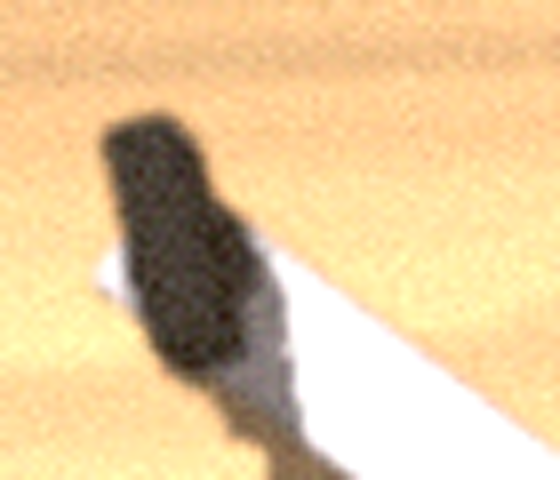

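View pics/scenec.png

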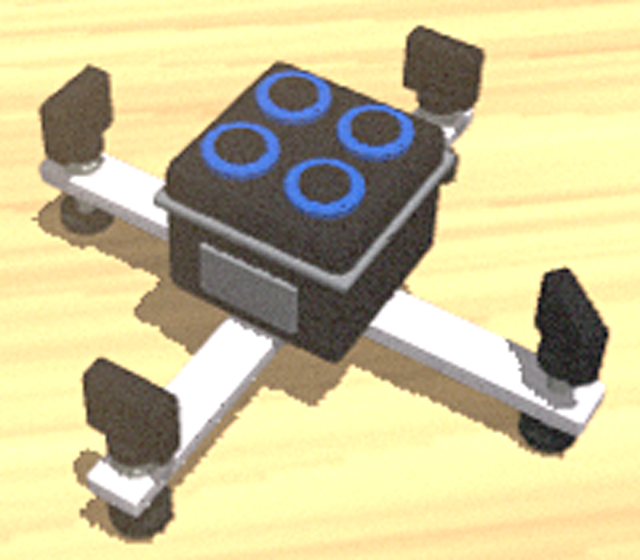

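```bash
cat > h.py <<'E'
import numpy as np,cv2
from scipy.optimize import least_squares
from scipy.spatial.transform import Rotation as Ro
def proj(c,X):
    X=np.atleast_2d(X); p=X@c["R"].T+c["t"]; a=p[:,:2]/p[:,2:]; r2=(a**2).sum(1,keepdims=True)
    a=a*(1+float(c["k1"])*r2); return np.c_[a[:,0]*c["fx"]+c["cx"],a[:,1]*c["fy"]+c["cy"]]
def tilt(s): return np.arctan2(-0.008*s,0.130)
def pose(p):
    x,y,yaw,s=p; return Ro.from_euler('z',yaw)*Ro.from_euler('y',tilt(s)), np.array([x,y,0])
def box(p,i):
    """bar corners world for wing i (0=short)"""
    R,o=pose(p); s=p[3] if i==0 else 0
    L=np.array([[a*.007,b*.020,z] for z in(.059,.093) for a,b in((1,1),(1,-1),(-1,-1),(-1,1))])
    L=Ro.from_euler('z',-s).apply(L)
    if i==0: L[:,2]+=-.008*s   # handle stands higher above arm
    L[:,0]+=.130
    L=Ro.from_euler('z',i*np.pi/2).apply(L)
    return R.apply(L)+o
def draw(img,c,p,f):
    for i in range(4):
        q=proj(c,box(p,i))
        for a,b in [(0,1),(1,2),(2,3),(3,0),(4,5),(5,6),(6,7),(7,4),(0,4),(1,5),(2,6),(3,7)]:
            cv2.line(img,*[tuple(int(v) for v in np.round(f(q[k]))) for k in(a,b)],(0,0,255) if i==0 else (0,180,0),1)
    R,o=pose(p)
    for i in range(4):
        A=Ro.from_euler('z',i*np.pi/2).apply([[.046,.013,.042],[.148,.013,.042],[.148,-.013,.042],[.046,-.013,.042]])
        q=proj(c,R.apply(A)+o); cv2.polylines(img,[np.int32([np.round(f(k)) for k in q])],False,(255,0,0),1)
E
python3 - <<'E'
from h import *
T=dict(np.load("top0.npz"));S=dict(np.load("scene0.npz"))
# silhouette centres of bars (bbox-ish): top crop scale 2.8, scene crop 3.2
def tp(x,y): return (240+x/2.8,150+y/2.8)
def sp(x,y): return (210+x/3.2,180+y/3.2)
# top: order 0=short(+x) , going ccw seen from above: image right=-y, down=-x -> ccw in world = ccw in image
top=[tp(90,128),tp(138,502),tp(521,450),tp(462,74)]
sc=[sp(572,327),None,None,None]
def res(p):
    r=[]
    for i in range(4): r.append(proj(T,box(p,i).mean(0))[0]-top[i])
    r.append(proj(S,box(p,0).mean(0))[0]-sc[0])
    return np.concatenate(r)
c=-T["R"].T@T["t"]; print("topcam",c)
b=None
for y in np.arange(-3,3.2,.5):
    f=least_squares(res,[.55,0,y,-1.],bounds=([0,-1,-4,-1.5],[1.2,1,4,0]))
    if b is None or f.cost<b.cost:b=f
p=b.x; print(p,b.cost,np.round(b.fun,1)); np.save("p0.npy",p)
for sc_s in [p[3]]:
    for c,n,o,k in((T,"top",(240,150),2.8),(S,"scene",(210,180),3.2)):
        im=cv2.convertScaleAbs(c["frame"],alpha=2.2,beta=10)[o[1]:o[1]+210,o[0]:o[0]+220]
        im=cv2.resize(im,None,fx=k,fy=k,interpolation=cv2.INTER_CUBIC)
        draw(im,c,p,lambda q:(q-np.array(o)+.5)*k-.5); cv2.imwrite(f"pics/fit_{n}.png",im)
E
```

```text
topcam [0.52513483 0.02457339 0.86842191]
[ 5.48228468e-01  1.61961534e-04  8.92692185e-01 -1.50000000e+00] 1.4708496700042082 [-0.6 -1.   0.4 -0.  -0.2  0.1  0.2  0.1 -0.2 -1.1]
```

View pics/fit_top.png

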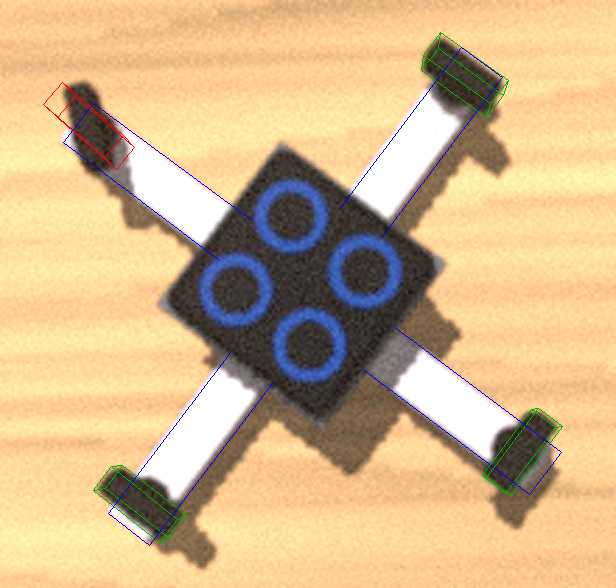

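View pics/fit_scene.png

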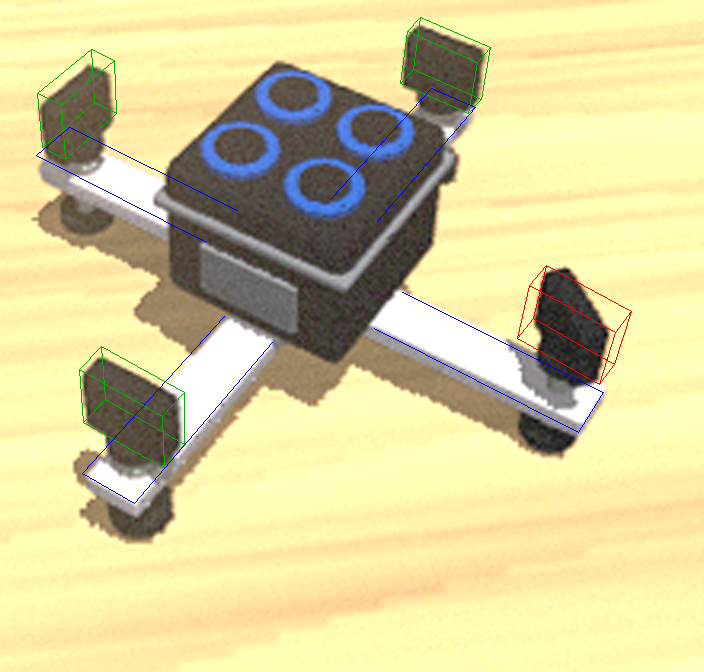

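```bash
python3 - <<'E'
from h import *
T=dict(np.load("top0.npz"));S=dict(np.load("scene0.npz"))
tp=lambda x,y:np.array((240+x/2.8,150+y/2.8)); sp=lambda x,y:np.array((210+x/3.2,180+y/3.2))
E=lambda p,i,sg:(lambda Ro_,o:Ro_.apply(Ro.from_euler('z',i*np.pi/2).apply([.148,sg*.013,.042]))+o)(*pose(p))
obs=[(T,0,1,tp(62,138)),(T,1,1,tp(152,541)),(T,1,-1,tp(108,512)),(T,2,1,tp(552,455)),(T,2,-1,tp(527,490)),
 (S,0,1,sp(605,388)),(S,0,-1,sp(580,430)),(S,3,1,sp(137,512)),(S,3,-1,sp(87,483))]
# arm0 signs: +y side of arm0
top=[tp(90,128),tp(138,502),tp(521,450),tp(462,74)]
def res(p,full=False):
    r=[]
    for c,i,sg,o in obs:
        a=[proj(c,E(p,i,k))[0]-o for k in(sg,-sg)]
        r.append(min(a,key=lambda v:v@v))
    for i in range(4): r.append((proj(T,box(p,i).mean(0))[0]-top[i])*.5)
    q=proj(T,box(p,0)); d=(q[5]-q[4]); d=d/np.hypot(*d); m=np.array([35,165.])/np.hypot(35,165)
    r.append(np.array([0,10*(d[0]*m[1]-d[1]*m[0])]))
    return np.concatenate(r)
f=least_squares(res,[.548,0,.893,-.95]); p=f.x; print(p,f.cost);print(np.round(f.fun,1)); np.save("p0.npy",p)
for c,n,o,k in((T,"top",(240,150),2.8),(S,"scene",(210,180),3.2)):
    im=cv2.convertScaleAbs(c["frame"],alpha=2.2,beta=10)[o[1]:o[1]+210,o[0]:o[0]+220]
    im=cv2.resize(im,None,fx=k,fy=k,interpolation=cv2.INTER_CUBIC)
    draw(im,c,p,lambda q:(q-np.array(o)+.5)*k-.5); cv2.imwrite(f"pics/fit2_{n}.png",im)
g=box(p,0).mean(0); print("grip",g,"bar dir",(box(p,0)[4]-box(p,0)[5])/.04, "axis",pose(p)[0].apply([0,0,1]))
E
```

```text
[ 0.55067598  0.00169943  0.89484811 -0.96145995] 17.773962560226
[-1.1 -0.2 -1.6 -0.  -0.5 -1.   2.2 -2.9 -0.  -0.4  0.4 -0.7  0.4 -1.3
 -0.8 -2.3 -1.2 -2.3 -0.1 -0.7  0.4 -0.3 -0.  -0.4  0.2 -0.4  0.  -0.9]
grip [0.63495944 0.10679341 0.07586732] bar dir [-0.958622   -0.28053171  0.0484337 ] axis [0.03695231 0.04607625 0.99825423]
```

View pics/fit2_top.png

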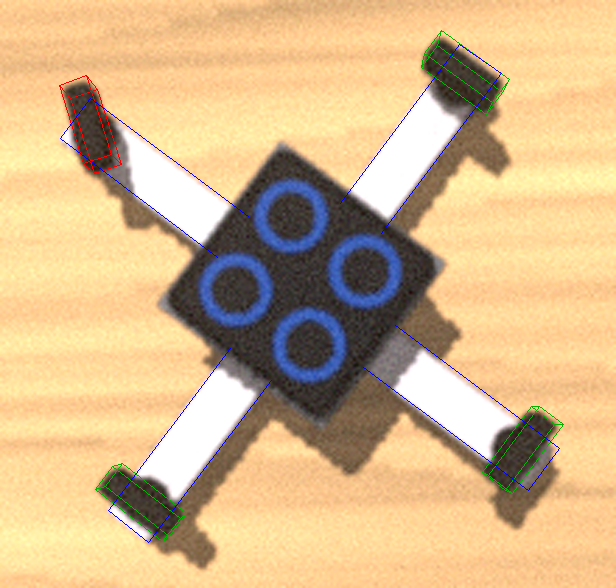

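View pics/fit2_scene.png

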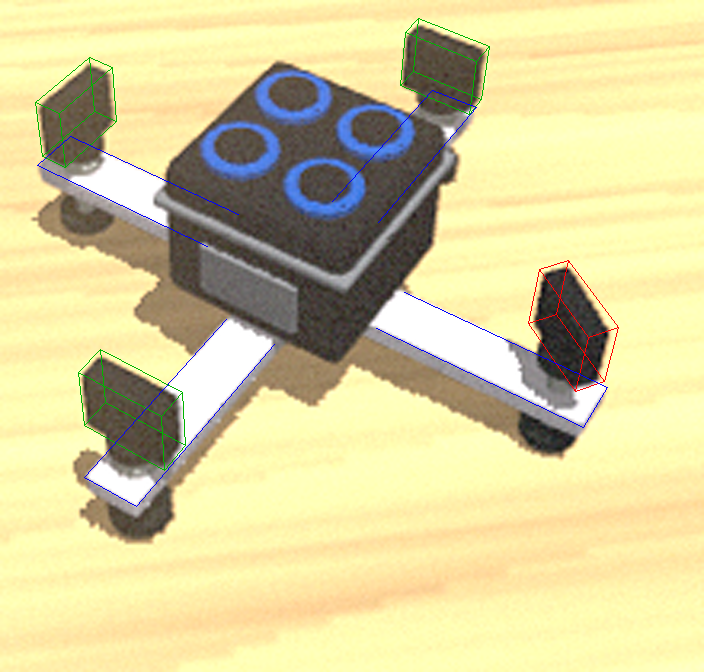

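The fit agrees in both views: short foot on the arm pointing to +x/+y, screw ≈ -0.96, grip point ≈ (0.635, 0.107, 0.076). That matches the stated 76 mm height. I'll move above it first.

>>> step_arm(
  targets=[
    {"tx": 32,"ty": -27,"grip": 0},
    {"tx": 32,"ty": -27},
    {"tx": 32,"ty": -27},
    {"tx": 32,"ty": -27},
    {"tx": 32,"ty": -27},
    {"tx": 32,"ty": -27},
    {"tx": 32,"ty": -27},
    {"tx": 32,"ty": -27},
    {"tx": 32,"ty": -27},
    {"tx": 32,"ty": -27},
    {"tx": 32,"ty": -27},
    {"tx": 32,"ty": -27},
    {"tx": 32,"ty": -27},
    {"tx": 32,"ty": -27},
    {"tx": 32,"ty": -27},
    {"tx": 32,"ty": -27},
    {"tx": 32,"ty": -27},
    {"tx": 32,"ty": -27},
    {"tx": 32,"ty": -27},
    {"tx": 32,"ty": -27},
  ],
  squeeze=60,
)

```text
schema error: expected keys tx, ty, tz, ax, ay, az, grip
```

>>> step_arm(
  targets=[
    {"az": -0.145},
    {"az": -0.145},
    {"az": -0.145},
    {"az": -0.145},
    {"az": -0.145},
    {"az": -0.145},
    {"az": -0.145},
    {"az": -0.145},
    {"az": -0.145},
    {"az": -0.145},
    {"az": -0.145},
    {"az": -0.145},
    {"az": -0.145},
    {"az": -0.145},
    {"az": -0.145},
    {"az": -0.145},
    {"az": -0.145},
    {"az": -0.145},
    {"az": -0.145},
    {"az": -0.145},
  ],
)

```text
schema error: expected keys tx, ty, tz, ax, ay, az, grip
```

>>> step_arm(
  targets=[
    {"tx": 32,"ty": -27,"tz": 0,"ax": 0,"ay": 0,"az": 0,"grip": 0},
    {"tx": 32,"ty": -27,"tz": 0,"ax": 0,"ay": 0,"az": 0,"grip": 0},
    {"tx": 32,"ty": -27,"tz": 0,"ax": 0,"ay": 0,"az": 0,"grip": 0},
    {"tx": 32,"ty": -27,"tz": 0,"ax": 0,"ay": 0,"az": 0,"grip": 0},
    {"tx": 32,"ty": -27,"tz": 0,"ax": 0,"ay": 0,"az": 0,"grip": 0},
    {"tx": 32,"ty": -27,"tz": 0,"ax": 0,"ay": 0,"az": 0,"grip": 0},
    {"tx": 32,"ty": -27,"tz": 0,"ax": 0,"ay": 0,"az": 0,"grip": 0},
    {"tx": 32,"ty": -27,"tz": 0,"ax": 0,"ay": 0,"az": 0,"grip": 0},
    {"tx": 32,"ty": -27,"tz": 0,"ax": 0,"ay": 0,"az": 0,"grip": 0},
    {"tx": 32,"ty": -27,"tz": 0,"ax": 0,"ay": 0,"az": 0,"grip": 0},
    {"tx": 32,"ty": -27,"tz": 0,"ax": 0,"ay": 0,"az": 0,"grip": 0},
    {"tx": 32,"ty": -27,"tz": 0,"ax": 0,"ay": 0,"az": 0,"grip": 0},
    {"tx": 32,"ty": -27,"tz": 0,"ax": 0,"ay": 0,"az": 0,"grip": 0},
    {"tx": 32,"ty": -27,"tz": 0,"ax": 0,"ay": 0,"az": 0,"grip": 0},
    {"tx": 32,"ty": -27,"tz": 0,"ax": 0,"ay": 0,"az": 0,"grip": 0},
    {"tx": 32,"ty": -27,"tz": 0,"ax": 0,"ay": 0,"az": 0,"grip": 0},
    {"tx": 32,"ty": -27,"tz": 0,"ax": 0,"ay": 0,"az": 0,"grip": 0},
    {"tx": 32,"ty": -27,"tz": 0,"ax": 0,"ay": 0,"az": 0,"grip": 0},
    {"tx": 32,"ty": -27,"tz": 0,"ax": 0,"ay": 0,"az": 0,"grip": 0},
    {"tx": 32,"ty": -27,"tz": 0,"ax": 0,"ay": 0,"az": 0,"grip": 0},
  ],
  squeeze=60,
)

```text
t: 2.1
tool_pos: [0.6341, 0.1099, 0.232]
orientation: [3.114, 0.412, -0.001]
force: [0.9, -0.2, 0.1]
opening: 0.0932
```

>>> step_arm(
  targets=[
    {"tx": 0,"ty": 0,"tz": 0,"ax": 0,"ay": 0,"az": -0.145,"grip": 0},
    {"tx": 0,"ty": 0,"tz": 0,"ax": 0,"ay": 0,"az": -0.145,"grip": 0},
    {"tx": 0,"ty": 0,"tz": 0,"ax": 0,"ay": 0,"az": -0.145,"grip": 0},
    {"tx": 0,"ty": 0,"tz": 0,"ax": 0,"ay": 0,"az": -0.145,"grip": 0},
    {"tx": 0,"ty": 0,"tz": 0,"ax": 0,"ay": 0,"az": -0.145,"grip": 0},
    {"tx": 0,"ty": 0,"tz": 0,"ax": 0,"ay": 0,"az": -0.145,"grip": 0},
    {"tx": 0,"ty": 0,"tz": 0,"ax": 0,"ay": 0,"az": -0.145,"grip": 0},
    {"tx": 0,"ty": 0,"tz": 0,"ax": 0,"ay": 0,"az": -0.145,"grip": 0},
    {"tx": 0,"ty": 0,"tz": 0,"ax": 0,"ay": 0,"az": -0.145,"grip": 0},
    {"tx": 0,"ty": 0,"tz": 0,"ax": 0,"ay": 0,"az": -0.145,"grip": 0},
    {"tx": 0,"ty": 0,"tz": 0,"ax": 0,"ay": 0,"az": -0.145,"grip": 0},
    {"tx": 0,"ty": 0,"tz": 0,"ax": 0,"ay": 0,"az": -0.145,"grip": 0},
    {"tx": 0,"ty": 0,"tz": 0,"ax": 0,"ay": 0,"az": -0.145,"grip": 0},
    {"tx": 0,"ty": 0,"tz": 0,"ax": 0,"ay": 0,"az": -0.145,"grip": 0},
    {"tx": 0,"ty": 0,"tz": 0,"ax": 0,"ay": 0,"az": -0.145,"grip": 0},
    {"tx": 0,"ty": 0,"tz": 0,"ax": 0,"ay": 0,"az": -0.145,"grip": 0},
    {"tx": 0,"ty": 0,"tz": 0,"ax": 0,"ay": 0,"az": -0.145,"grip": 0},
    {"tx": 0,"ty": 0,"tz": 0,"ax": 0,"ay": 0,"az": -0.145,"grip": 0},
    {"tx": 0,"ty": 0,"tz": 0,"ax": 0,"ay": 0,"az": -0.145,"grip": 0},
    {"tx": 0,"ty": 0,"tz": 0,"ax": 0,"ay": 0,"az": -0.145,"grip": 0},
  ],
)

```text
t: 4.1
tool_pos: [0.6333, 0.1083, 0.2319]
orientation: [0.043, -3.14, 0.0]
force: [0.2, -0.8, -0.1]
opening: 0.0931
```

```bash
cat >> h.py <<'E'
def toolpose(p,up=.003):
    b=box(p,0); g=b.mean(0); ax=pose(p)[0].apply([0,0,1]); d=b[4]-b[5]; d/=np.linalg.norm(d)
    z=-ax; return g+up*ax, Ro.from_matrix(np.c_[d,np.cross(z,d),z])
E
python3 - <<'E'
from h import *
from plant import robot
s=robot.read_state(); p=np.load("p0.npy")
C=Ro.from_rotvec(s["orientation"]); 
P,R=toolpose(p)
if (C.inv()*R).magnitude()>1.6: R=R*Ro.from_euler('z',np.pi)
print("target",P,"rot",(C.inv()*R).as_rotvec(),"shift now",C.inv().apply(P-s["tool_pos"])*1e3,"after rot",R.inv().apply(P-s["tool_pos"])*1e3, s["q"])
E
```

```text
target [0.6350703  0.10693164 0.07886208] rot [ 0.03999511  0.04265261 -0.25823503] shift now [ -1.90956102  -1.41854589 153.07574844] after rot [ -8.72263269   3.35350522 152.80874693] [ 8.95996431e-02  2.46143234e-01  1.35920138e+00  2.25346992e-05
  1.53741968e+00 -1.50837537e+00]
```

>>> step_arm(
  targets=[
    {"tx": 0,"ty": 0,"tz": 0,"ax": 0.02,"ay": 0.0213,"az": -0.129,"grip": 0},
    {"tx": 0,"ty": 0,"tz": 0,"ax": 0.02,"ay": 0.0213,"az": -0.129,"grip": 0},
    {"tx": -4.7,"ty": 1.4,"tz": 30,"ax": 0,"ay": 0,"az": 0,"grip": 0},
    {"tx": -4,"ty": 2,"tz": 30,"ax": 0,"ay": 0,"az": 0,"grip": 0},
    {"tx": 0,"ty": 0,"tz": 30,"ax": 0,"ay": 0,"az": 0,"grip": 0},
    {"tx": 0,"ty": 0,"tz": 25,"ax": 0,"ay": 0,"az": 0,"grip": 0},
    {"tx": 0,"ty": 0,"tz": 15,"ax": 0,"ay": 0,"az": 0,"grip": 0},
    {"tx": 0,"ty": 0,"tz": 12,"ax": 0,"ay": 0,"az": 0,"grip": 0},
    {"tx": 0,"ty": 0,"tz": 10,"ax": 0,"ay": 0,"az": 0,"grip": 0},
    {"tx": 0,"ty": 0,"tz": 0,"ax": 0,"ay": 0,"az": 0,"grip": 0},
  ],
  squeeze=60,
)

```text
t: 5.1
tool_pos: [0.635, 0.1069, 0.0793]
orientation: [0.431, -3.067, 0.062]
force: [-0.4, 0.6, 0.3]
opening: 0.0932
```

```bash
cat > look.py <<'E'
import sys
from h import *
from plant import robot
s=robot.read_state(); C=Ro.from_rotvec(s["orientation"])
s0=float(sys.argv[2]) if len(sys.argv)>2 else None
p=np.load("p0.npy")
if s0 is not None: p[3]=s0
P,R=toolpose(p)
if (C.inv()*R).magnitude()>1.6: R=R*Ro.from_euler('z',np.pi)
print("t",s["t"],"rot",(C.inv()*R).as_rotvec().round(4),"shift",(C.inv().apply(P-s["tool_pos"])*1e3).round(1),"F",np.round(s["force"],1),"M",np.round(s["wrist_torque"],2),"q6",s["q"][5],"op",s["opening"])
ims=[]
for n,(x,y) in(("scene",(210,180)),("top",(230,140))):
    c=robot.read_camera(n); np.savez(f"{n}_{sys.argv[1]}.npz",**c)
    ims.append(cv2.resize(cv2.convertScaleAbs(c["frame"][y:y+220,x:x+220],alpha=2.2,beta=10),(400,400),interpolation=cv2.INTER_CUBIC))
cv2.imwrite(f"pics/l{sys.argv[1]}.png",np.hstack(ims))
E
python3 look.py a
```

```text
t 5.1 rot [ 0.0003 -0.0005 -0.0063] shift [-0.1  0.   0.5] F [-0.4  0.6  0.3] M [ 0.16 -0.13  0.02] q6 -1.7281440834640387 op 0.09322441239651466
```

View pics/la.png

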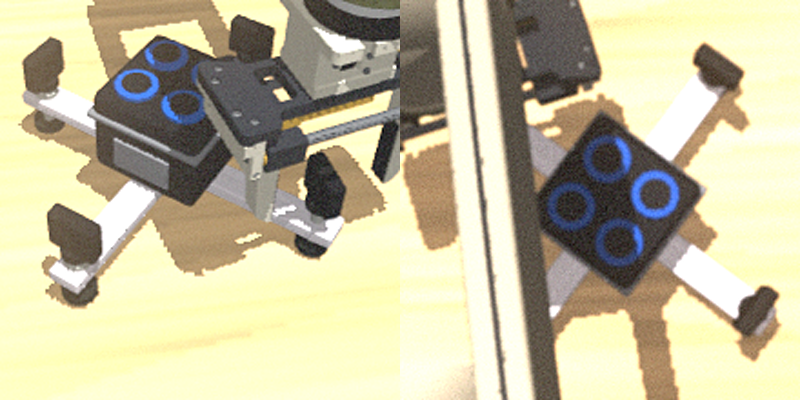

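The bar stands between the open fingers. I'll close gently first.

>>> step_arm(
  targets=[
    {"tx": 0,"ty": 0,"tz": 0,"ax": 0,"ay": 0,"az": 0,"grip": 255},
    {"tx": 0,"ty": 0,"tz": 0,"ax": 0,"ay": 0,"az": 0,"grip": 255},
    {"tx": 0,"ty": 0,"tz": 0,"ax": 0,"ay": 0,"az": 0,"grip": 255},
    {"tx": 0,"ty": 0,"tz": 0,"ax": 0,"ay": 0,"az": 0,"grip": 255},
    {"tx": 0,"ty": 0,"tz": 0,"ax": 0,"ay": 0,"az": 0,"grip": 255},
    {"tx": 0,"ty": 0,"tz": 0,"ax": 0,"ay": 0,"az": 0,"grip": 255},
    {"tx": 0,"ty": 0,"tz": 0,"ax": 0,"ay": 0,"az": 0,"grip": 255},
    {"tx": 0,"ty": 0,"tz": 0,"ax": 0,"ay": 0,"az": 0,"grip": 255},
  ],
  squeeze=10,
)

```text
t: 6.0
tool_pos: [0.6356, 0.107, 0.0803]
orientation: [0.431, -3.069, 0.062]
force: [0.2, -0.1, -0.7]
opening: 0.0335
```

```bash
python3 look.py b
```

```text
t 6.0 rot [ 0.0001  0.0009 -0.0063] shift [0.4 0.1 1.5] F [ 0.2 -0.1 -0.7] M [ 0.1  -0.17 -0.01] q6 -1.7281200031547135 op 0.03348528001955791
```

View pics/lb.png

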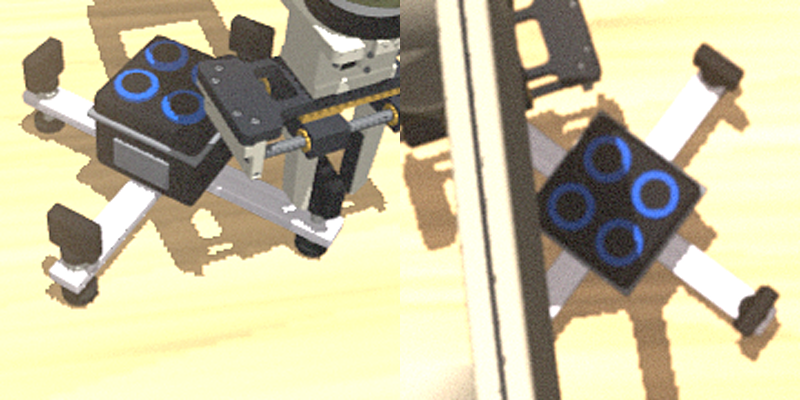

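>>> step_arm(
  targets=[
    {"tx": 0,"ty": 0,"tz": 0,"ax": 0,"ay": 0,"az": 0,"grip": 255},
    {"tx": 0,"ty": 0,"tz": 0,"ax": 0,"ay": 0,"az": 0,"grip": 255},
    {"tx": 0,"ty": 0,"tz": 0,"ax": 0,"ay": 0,"az": 0,"grip": 255},
    {"tx": 0,"ty": 0,"tz": 0,"ax": 0,"ay": 0,"az": 0,"grip": 255},
    {"tx": 0,"ty": 0,"tz": 0,"ax": 0,"ay": 0,"az": 0,"grip": 255},
  ],
)

```text
t: 6.6
tool_pos: [0.6355, 0.1071, 0.0803]
orientation: [0.431, -3.069, 0.062]
force: [-0.9, 1.4, 0.8]
opening: 0.0148
```

```bash
python3 look.py c
```

```text
t 6.6 rot [ 0.0002  0.0009 -0.0062] shift [0.4 0.  1.5] F [-0.9  1.4  0.8] M [ 0.29 -0.13 -0.08] q6 -1.7280985380577096 op 0.014816685381767149
```

View pics/lc.png

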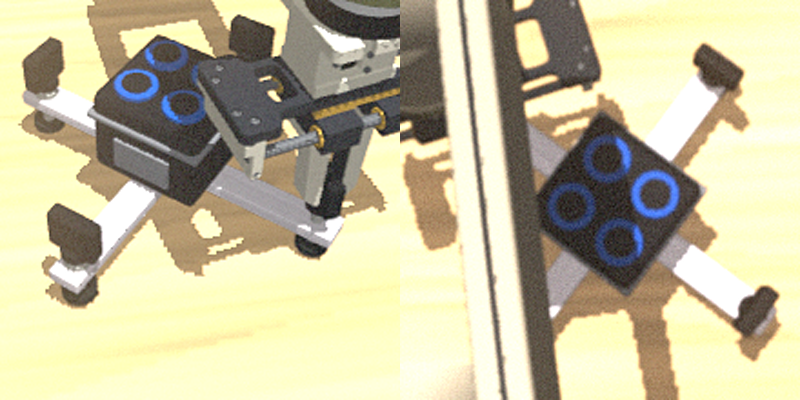

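>>> step_arm(
  targets=[
    {"tx": 0,"ty": 0,"tz": 0,"ax": 0,"ay": 0,"az": 0,"grip": 255},
    {"tx": 0,"ty": 0,"tz": 0,"ax": 0,"ay": 0,"az": 0,"grip": 255},
    {"tx": 0,"ty": 0,"tz": 0,"ax": 0,"ay": 0,"az": 0,"grip": 255},
  ],
  squeeze=55,
)

```text
t: 7.0
tool_pos: [0.6356, 0.1072, 0.0804]
orientation: [0.431, -3.069, 0.062]
force: [0.3, 3.3, -0.7]
opening: 0.0134
```

```bash
python3 - <<'E'
from h import *
from plant import robot
s=robot.read_state(); print(s["force"],s["wrist_torque"],s["opening"],s["t"])
p=np.load("p0.npy"); n=10
prev=None
for k in range(n+1):
    q=p.copy(); q[3]=p[3]*(1-k/n); P,R=toolpose(q)
    if prev: 
        d=prev[1].inv()*R
        print(q[3].round(3),"shift",(prev[1].inv().apply(P-prev[0])*1e3).round(2),"rot",d.as_rotvec().round(4))
    prev=(P,R)
E
```

```text
[ 0.25566561  3.33419964 -0.72116707] [ 0.58667041 -0.11540925 -0.16566503] 0.013411339294845377 7.0
-0.865 shift [ 0.42 -0.29  0.  ] rot [-0.0036 -0.0047  0.0961]
-0.769 shift [ 0.38 -0.33  0.  ] rot [-0.004  -0.0043  0.0961]
-0.673 shift [ 0.35 -0.36  0.  ] rot [-0.0044 -0.0039  0.0961]
-0.577 shift [ 0.31 -0.39  0.  ] rot [-0.0048 -0.0035  0.0961]
-0.481 shift [ 0.27 -0.41  0.  ] rot [-0.0051 -0.003   0.0961]
-0.385 shift [ 0.23 -0.43  0.  ] rot [-0.0054 -0.0025  0.0961]
-0.288 shift [ 0.18 -0.45  0.  ] rot [-0.0056 -0.002   0.0961]
-0.192 shift [ 0.14 -0.46  0.  ] rot [-0.0057 -0.0014  0.0961]
-0.096 shift [ 0.09 -0.47  0.  ] rot [-0.0059 -0.0009  0.0961]
-0.0 shift [ 0.05 -0.47  0.  ] rot [-0.0059 -0.0003  0.0961]
```

>>> step_arm(
  targets=[
    {"tx": 0.2,"ty": -0.15,"tz": 0,"ax": -0.0018,"ay": -0.0023,"az": 0.048,"grip": 255},
    {"tx": 0.2,"ty": -0.15,"tz": 0,"ax": -0.0018,"ay": -0.0023,"az": 0.048,"grip": 255},
    {"tx": 0.19,"ty": -0.16,"tz": 0,"ax": -0.002,"ay": -0.0022,"az": 0.048,"grip": 255},
    {"tx": 0.19,"ty": -0.16,"tz": 0,"ax": -0.002,"ay": -0.0022,"az": 0.048,"grip": 255},
    {"tx": 0.18,"ty": -0.18,"tz": 0,"ax": -0.0022,"ay": -0.002,"az": 0.048,"grip": 255},
    {"tx": 0.18,"ty": -0.18,"tz": 0,"ax": -0.0022,"ay": -0.002,"az": 0.048,"grip": 255},
  ],
)

```text
t: 7.6
tool_pos: [0.6345, 0.106, 0.0804]
orientation: [-0.016, -3.116, 0.05]
force: [0.7, 3.1, 0.0]
opening: 0.0137
```

```bash
python3 look.py d -0.673
```

```text
t 7.6 rot [ 0.0003  0.001  -0.0072] shift [ 0.3 -0.2  1.5] F [0.7 3.1 0. ] M [0.46 0.02 0.24] q6 -1.4499710020160859 op 0.013681955152687669
```

View pics/ld.png

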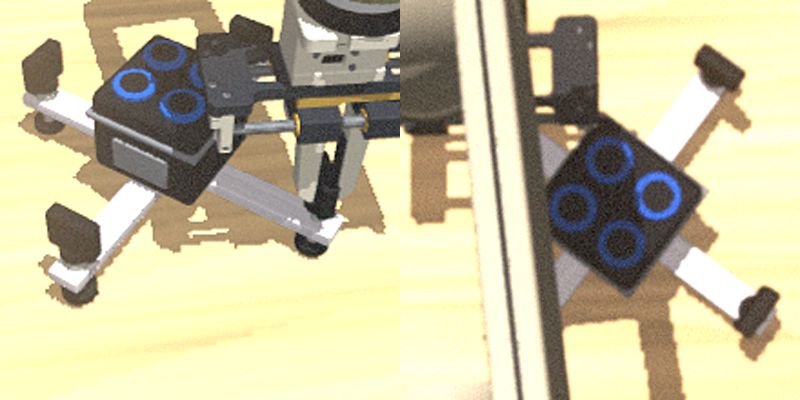

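>>> step_arm(
  targets=[
    {"tx": 0.16,"ty": -0.2,"tz": 0,"ax": -0.0024,"ay": -0.0018,"az": 0.048,"grip": 255},
    {"tx": 0.16,"ty": -0.2,"tz": 0,"ax": -0.0024,"ay": -0.0018,"az": 0.048,"grip": 255},
    {"tx": 0.14,"ty": -0.21,"tz": 0,"ax": -0.0025,"ay": -0.0015,"az": 0.048,"grip": 255},
    {"tx": 0.14,"ty": -0.21,"tz": 0,"ax": -0.0025,"ay": -0.0015,"az": 0.048,"grip": 255},
    {"tx": 0.12,"ty": -0.22,"tz": 0,"ax": -0.0027,"ay": -0.0013,"az": 0.048,"grip": 255},
    {"tx": 0.12,"ty": -0.22,"tz": 0,"ax": -0.0027,"ay": -0.0013,"az": 0.048,"grip": 255},
    {"tx": 0.09,"ty": -0.23,"tz": 0,"ax": -0.0028,"ay": -0.001,"az": 0.048,"grip": 255},
    {"tx": 0.09,"ty": -0.23,"tz": 0,"ax": -0.0028,"ay": -0.001,"az": 0.048,"grip": 255},
    {"tx": 0.07,"ty": -0.23,"tz": 0,"ax": -0.0029,"ay": -0.0007,"az": 0.048,"grip": 255},
    {"tx": 0.07,"ty": -0.23,"tz": 0,"ax": -0.0029,"ay": -0.0007,"az": 0.048,"grip": 255},
    {"tx": 0.05,"ty": -0.23,"tz": 0,"ax": -0.003,"ay": -0.0004,"az": 0.048,"grip": 255},
    {"tx": 0.05,"ty": -0.23,"tz": 0,"ax": -0.003,"ay": -0.0004,"az": 0.048,"grip": 255},
    {"tx": 0.02,"ty": -0.23,"tz": 0,"ax": -0.003,"ay": -0.0002,"az": 0.048,"grip": 255},
    {"tx": 0.02,"ty": -0.23,"tz": 0,"ax": -0.003,"ay": -0.0002,"az": 0.048,"grip": 255},
    {"tx": 0,"ty": 0,"tz": 0,"ax": 0,"ay": 0,"az": 0,"grip": 255},
  ],
)

```text
t: 9.2
tool_pos: [0.6323, 0.1032, 0.0803]
orientation: [1.047, 2.96, 0.001]
force: [1.2, 1.9, -1.9]
opening: 0.0132
```

```bash
python3 look.py e 0
```

```text
t 9.2 rot [ 0.0011  0.0013 -0.004 ] shift [ 0.2 -0.3  1.3] F [ 1.2  1.9 -1.9] M [ 0.38 -0.08  0.12] q6 -0.8089555688543162 op 0.013211406800161191
```

View pics/le.png

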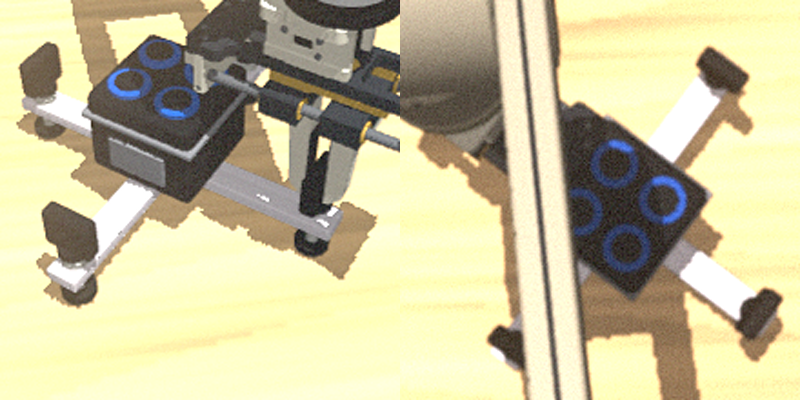

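>>> step_arm(
  targets=[
    {"tx": 0,"ty": 0,"tz": 0,"ax": 0,"ay": 0,"az": 0,"grip": 130},
    {"tx": 0,"ty": 0,"tz": 0,"ax": 0,"ay": 0,"az": 0,"grip": 130},
    {"tx": 0,"ty": 0,"tz": 0,"ax": 0,"ay": 0,"az": 0,"grip": 130},
    {"tx": 0,"ty": 0,"tz": 0,"ax": 0,"ay": 0,"az": 0,"grip": 130},
    {"tx": 0,"ty": 0,"tz": 0,"ax": 0,"ay": 0,"az": 0,"grip": 130},
    {"tx": 0,"ty": 0,"tz": 0,"ax": 0,"ay": 0,"az": 0,"grip": 130},
  ],
)

```text
t: 9.9
tool_pos: [0.6324, 0.1032, 0.0806]
orientation: [1.048, 2.96, 0.001]
force: [-0.4, 0.8, -0.1]
opening: 0.0456
```

>>> step_arm(
  targets=[
    {"tx": 0,"ty": 0,"tz": -10,"ax": 0,"ay": 0,"az": 0,"grip": 130},
    {"tx": 0,"ty": 0,"tz": -20,"ax": 0,"ay": 0,"az": 0,"grip": 130},
    {"tx": 0,"ty": 0,"tz": -30,"ax": 0,"ay": 0,"az": 0,"grip": 130},
    {"tx": 0,"ty": 0,"tz": -35,"ax": 0,"ay": 0,"az": 0,"grip": 130},
    {"tx": 0,"ty": 0,"tz": -35,"ax": 0,"ay": 0,"az": 0,"grip": 130},
    {"tx": -35,"ty": 0,"tz": -10,"ax": 0,"ay": 0,"az": 0,"grip": 130},
    {"tx": -35,"ty": 0,"tz": 0,"ax": 0,"ay": 0,"az": 0,"grip": 130},
    {"tx": -35,"ty": 0,"tz": 0,"ax": 0,"ay": 0,"az": 0,"grip": 130},
    {"tx": -35,"ty": 0,"tz": 0,"ax": 0,"ay": 0,"az": 0,"grip": 130},
    {"tx": -35,"ty": 0,"tz": 0,"ax": 0,"ay": 0,"az": 0,"grip": 130},
  ],
)

```text
t: 10.9
tool_pos: [0.7691, -0.0078, 0.2219]
orientation: [1.048, 2.959, 0.002]
force: [-0.3, -0.4, 1.2]
opening: 0.0457
```

```bash
python3 look.py f 0
```

```text
t 10.9 rot [ 0.0018  0.0021 -0.0046] shift [176.7  -0.3 142.5] F [-0.3 -0.4  1.2] M [-0.02 -0.21  0.01] q6 -0.9671157265867664 op 0.04571741259685531
```

View pics/lf.png

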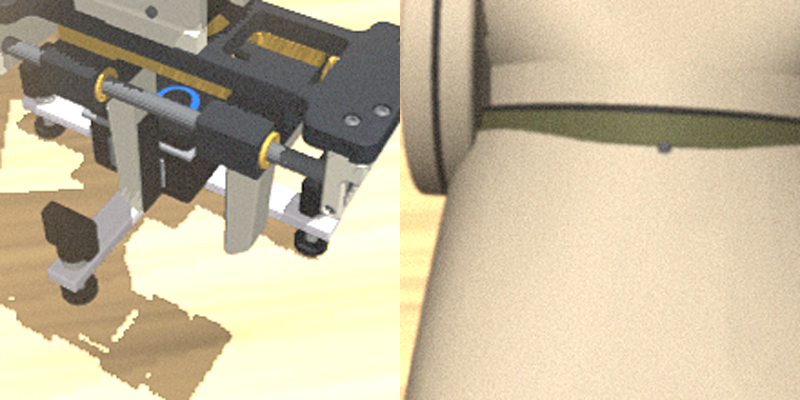

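>>> step_arm(
  targets=[
    {"tx": 0,"ty": -40,"tz": 0,"ax": 0,"ay": 0,"az": 0,"grip": 130},
    {"tx": 0,"ty": -40,"tz": 0,"ax": 0,"ay": 0,"az": 0,"grip": 130},
    {"tx": 0,"ty": -40,"tz": 0,"ax": 0,"ay": 0,"az": 0,"grip": 130},
    {"tx": 0,"ty": -40,"tz": 0,"ax": 0,"ay": 0,"az": 0,"grip": 130},
    {"tx": 0,"ty": -40,"tz": 0,"ax": 0,"ay": 0,"az": 0,"grip": 130},
    {"tx": 0,"ty": -40,"tz": 0,"ax": 0,"ay": 0,"az": 0,"grip": 130},
    {"tx": 0,"ty": -40,"tz": 0,"ax": 0,"ay": 0,"az": 0,"grip": 130},
    {"tx": 0,"ty": -40,"tz": 0,"ax": 0,"ay": 0,"az": 0,"grip": 130},
    {"tx": 0,"ty": -40,"tz": 0,"ax": 0,"ay": 0,"az": 0,"grip": 130},
    {"tx": 0,"ty": -40,"tz": 0,"ax": 0,"ay": 0,"az": 0,"grip": 130},
    {"tx": 0,"ty": -40,"tz": 0,"ax": 0,"ay": 0,"az": 0,"grip": 130},
    {"tx": 0,"ty": -40,"tz": 0,"ax": 0,"ay": 0,"az": 0,"grip": 130},
    {"tx": 0,"ty": -40,"tz": 0,"ax": 0,"ay": 0,"az": 0,"grip": 130},
  ],
)

```text
t: 12.3
tool_pos: [0.4399, -0.4115, 0.2213]
orientation: [1.047, 2.959, 0.0]
force: [0.9, 0.2, 0.6]
opening: 0.0457
```

```bash
python3 look.py g 0; python3 - <<'E'
from h import *
p=np.load("p0.npy"); p[3]=0
for n,o,k in(("top",(240,150),2.8),("scene",(210,180),3.2)):
    c=dict(np.load(f"{n}_g.npz")); im=cv2.convertScaleAbs(c["frame"],alpha=2.2,beta=10)[o[1]:o[1]+185,o[0]:o[0]+220]
    im=cv2.resize(im,None,fx=k,fy=k,interpolation=cv2.INTER_CUBIC)
    draw(im,c,p,lambda q:(q-np.array(o)+.5)*k-.5); cv2.imwrite(f"pics/fit3_{n}.png",im)
E
```

```text
t 12.3 rot [ 0.0012  0.0027 -0.0042] shift [174.7 520.8 142.5] F [0.9 0.2 0.6] M [ 0.07 -0.17  0.  ] q6 -1.7289941460802427 op 0.04566129116817257
```

View pics/lg.png

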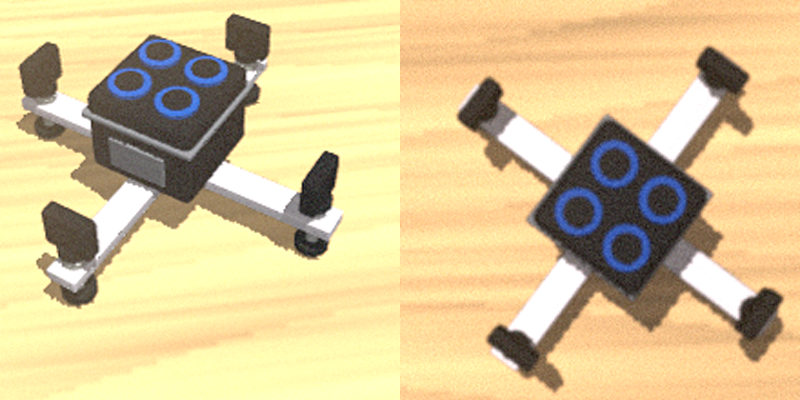

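View pics/fit3_top.png

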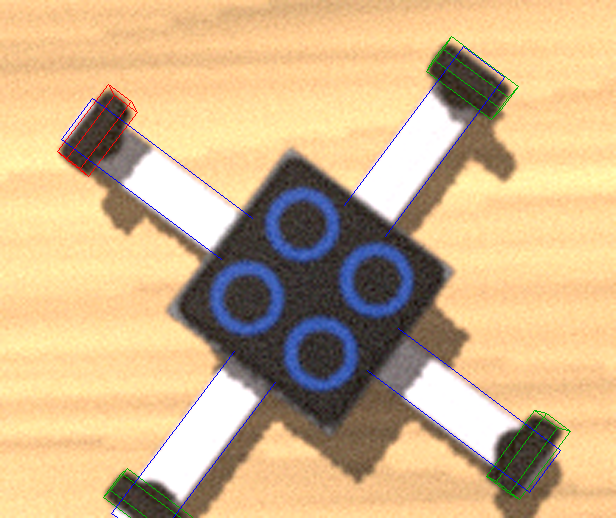

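View pics/fit3_scene.png

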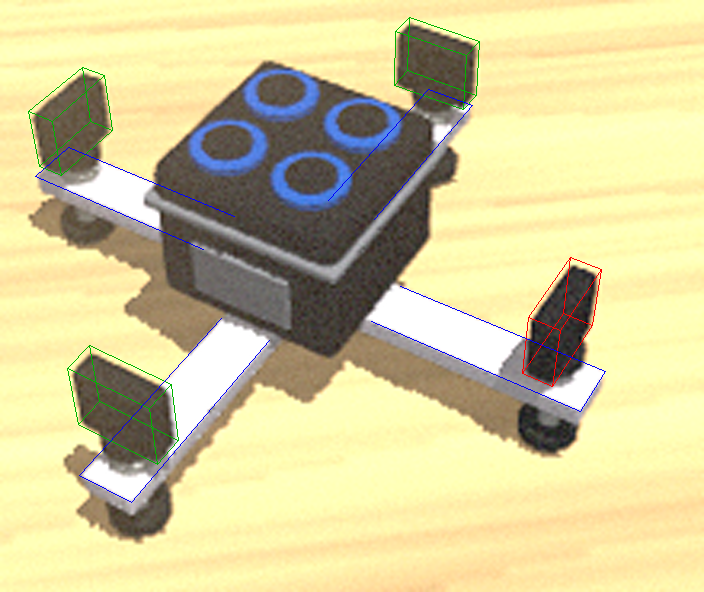

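Looks level. I'll enlarge the turned wing next to the opposite one to compare their angles.

```bash
python3 - <<'E'
from h import *
im=cv2.convertScaleAbs(dict(np.load("top_g.npz"))["frame"],alpha=2.2,beta=10)
f=lambda x,y:cv2.resize(im[y:y+46,x:x+46],(400,400),interpolation=cv2.INTER_CUBIC)
cv2.imwrite("pics/w.png",np.hstack([f(252,174),f(408,288)]))
E
```

```text
(no output)
```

View pics/w.png

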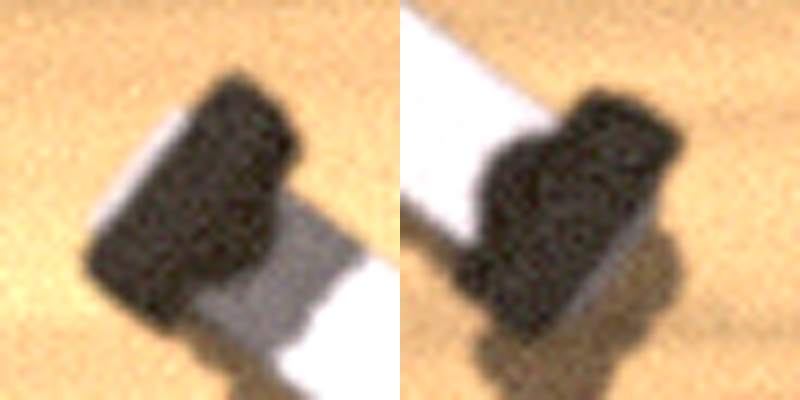

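The outer edge of the turned wing runs at about 52° in the picture, (90,250) to (225,75). The opposite wing's runs at about 53°, (540,335) to (685,140). They are parallel within 1–2°, so I'm handing in.

```bash
python3 -c "
from plant import robot
print(robot.close_job())"
```

```text
the job is handed in; nothing more can be done
None
```

I turned the short foot's screw (found at about -0.96 rad) clockwise by 0.96 rad in one grasp. I gripped just above the collar at 55 N and followed the handle as the box levelled. Then I let go, moved the arm clear, and handed the job in at about 12.5 s of the 32 s allowed.

- **Wing angle:** the turned wing is parallel to the opposite one within about 1–2° in the top view, against 14° allowed.
- **Level:** the level-box model, drawn over both views, fits the arms and wings to within about 2 pixels. In the scene view all four arms are off the same way, which matches the 2 mm camera calibration error. I did not measure the tilt on its own.
- **Forces and position:** in the readings I took, the force on the tool stayed below about 4 N. The box showed no visible shift beyond the levelling.
- **Disagreement:** while gripping, the tool read about 1.5 mm higher than planned. It did not affect the turn.

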